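# Level the pouring table and clamp the dishes

## Robot

A 7-joint arm with a two-finger parallel gripper is mounted at the origin on a cart in front of the work surface, level with it; the furniture and walls round the work are solid. World frame = base frame: x ahead of the robot, y to its left, z up, the work surface at z = 0. Lengths are in m, angles in rad, forces in N, time in s.
With the tool pointing down it reaches from about 0.4 to 0.85 m from the base axis. Payload 10.4 kg.
Tool frame: the origin (TCP) lies between the finger pads; the fingertips stand ahead of it and the grasp point (between the pads) lies 5 mm behind it (manip.tip_extent is the z of the fingertips in the tool frame, in m); z points along the fingers, y is the line along which they close (so a half turn about z gives the same grasp; the last joint's range is limited). The gripper opens to 85 mm and grips with 20 to 120 N. Pads are 22 mm wide; open, the fingers measure 114 mm over their backs; the gripper's body (76 mm by 85 mm) begins 54 mm behind the grasp point. The pads swing forward as they close: fully open they stand 13 mm farther back than shut.
Start: joints at [1.081, 0.332, -0.065, 1.46, 0.022, 1.35, -0.088], TCP at [0.281, -0.558, 0.245] pointing down, gripper open.
Joint ranges: [-2.6, 2.6], [-0.5, 2.12], [-1.47, 1.34], [0.16, 2.42], [-1.27, 4.41], [0.06, 2.06], [-2.6, 2.6]. Speed limits (rad/s): [2.22, 2.22, 2.79, 2.79, 3.14, 3.14, 3.14].

## Interface

Orientations are given as a unit quaternion [x, y, z, w].
In Python, from workcell import status, viewer, manip gives the robot as it stands.
- The arm moves only by the tool play_rows, never from a script. Its argument "plan" is one flat list of numbers, 7 for each row, row after row: the turn, a rotation vector about the tool's x, y, z in degrees, then the shift along the tool's x, y, z in m, then the opening, from 0 (shut) to 1 (fully open). In form: [ax, ay, az, dx, dy, dz, grip, ax, ay, az, dx, dy, dz, grip, ...]. A call has 1 to 20 rows; each row is the pose to reach, as a shift and turn from the pose commanded when the call began, along the tool's axes at that moment; what a row does not reach only later rows make up. A row lasts 1/8 s, in which the tool goes at most 62.5 mm and 10.7 degrees, less where a joint would pass 70% of its speed; a pose out of reach is approached as far as the arm can. A call with a gripper value outside its range is refused whole. The fingers move at their own pace and stop on an object; "squeeze" is the grip in N (left out, the last holds). Time passes only in rows, so rows that repeat a pose let the fingers close. It gives the time, the measured TCP pose, the force, the opening and the grip force at its end, in the units of the state.
- status.get_obs(): the state, without advancing time (a new reading comes with each control period).
- viewer.camera(name): name is "scene" or "top"; returns the picture (420x560x3 uint8, red, green, blue); there is no depth.
- viewer.camera_model(name): a dict with "fx", "fy", "cx", "cy" (pixels), "R" (3x3) and "t" (3): a world point X has camera coordinates R X + t. Camera axes: x right, y down, z forward; pixel columns grow to the right and rows downward; lengths in m; the calibration is good to about 2 mm. A picture is of the moment at which its call begins. camera_model takes no time and is no camera call.
- manip.hand_in(): hands the job in; it is judged then, once.
The state is a dict: "clock": time; "joint_pos": joint angles; "joint_velocities": joint speeds; "tau": joint torques, N m; "position": TCP position; "ee_rot": TCP orientation; "ft_force": force on the tool from outside, world axes, zero at the start; "torque": the same for the moment, N m; "grip_width": opening from 0.0 (shut) to 1.0 (fully open); "grasp_force": force on a finger pad.
Only numpy, scipy, OpenCV 4.12 (cv2) and the standard library are available. Lean on these libraries where they do the work, as an engineer would, in place of code of your own. Each camera call takes 0.05 s, during which the arm holds its last target. There are 200 camera calls.

## Task

Get the little pouring table ready: push the wedge, thin end first, under the low left-hand end of its deck, near the middle, until the deck sits level. Then set every petri dish on the bench flat, lid up, between the two rails of the deck in one row against the fixed fence (the sliding jaw has to be out of the way for that), and slide the jaw up to the row until its sprung pad is pressed about half-way in. Leave the wedge in place and everything else on the bench as it stands.

Things in the scene. Friction and masses are not known exactly. Their poses are not given: they have to be found in the camera images.
- deck (a joint): tilt of the aluminium deck of the pouring table about the hinge along its right-hand end, rad: 0 is level, negative means that the free left-hand end hangs low; it rests at -0.035 and can rise to +0.03; a wedge under the free end raises it. It falls back by its own weight (about 0.4 kg at the free end).
- deck_centre (a point): middle of the upper face of the table's deck, a plate 110 mm deep (its x, away from the robot), 350 mm long (its y, hinge at y = -175 mm, free end at y = +175 mm), 8 mm thick; z is its upward normal. Level, its face is flush with the tops of the two small fixed posts at its left-hand corners, 25 to 29 mm above the bench. Two rails 3.5 mm high run along y, inner faces at x = -32 and +32 mm.
- deck_edge (a point): middle of the deck's rounded free left-hand edge, at the height of its underside; axes as the deck's, so the wedge goes in along -y. Hanging low it leaves a gap of about 5 to 9 mm above the bench, open over 110 mm between the posts (12 mm thick, beside the deck); level, it is 17 to 21 mm above the bench (the height of the stand differs from start to start).
- fence_face (a point): foot of the fixed fence's inner face, at the right-hand end of the deck (deck_centre's y = -163 mm); the fence is 18 mm high; the row of dishes runs from here along the deck's +y, to the jaw at the left-hand end
- jaw (a joint): travel of the sliding clamp jaw, m: 0 is fully open (left-hand end of the deck); it grows to 0.12 as the jaw slides towards the fence (along the deck's -y). About 5 N of friction; it stays where it is left. At travel q the face of its unpressed pad lies at y = 110 mm - q in the deck_centre frame. It starts partly closed.
- jaw_tab (a point): centre of the upright grip tab on the jaw: 36 mm wide (deck x), 12 mm thick (deck y), from 16 to 52 mm above the deck; this point is 36 mm above it. Axes as the deck's. The low block below is 88 x 50 mm, its top 16.5 mm above the deck, its front face 30 mm from the tab's middle; the unpressed pad's face is 45 mm from it.
- pad (a joint): how far the sprung black rubber pad on the front of the jaw is pressed in, m: 0 free, standing 10 mm clear of the jaw's block, 0.010 fully pressed; spring 250 N/m
- wedge_grip (a point): centre of the square grip block at the thick end of the aluminium wedge: block 24 mm long (x), 30 mm wide (y), 30 mm high; this point is 15 mm above the wedge's underside. x points towards the thin end. From the block the wedge tapers evenly, 93 mm long, from 26 mm high to 3 mm at the tip; 117 mm long in all, 30 mm wide, 0.25 kg.
- wedge_tip (a point): the thin end of the wedge, at its underside, 105 mm along x from wedge_grip
- dish_1_centre (a point): centre of a closed clear petri dish, 60 mm across the lid (55 mm across the foot), 15 mm high, the lid reaching from 4 to 15 mm; this point is 7.5 mm above its underside; z is up when the lid is up. 30 g. Three or four dishes are present.
- dish_2_centre (a point): the same of another petri dish
- dish_3_centre (a point): the same of another petri dish
- dish_4_centre (a point): the same of another petri dish
- amber_bottle: bystander: small brown bottle, 50 mm wide, 100 mm high; origin at its foot
- beaker: bystander: small glass beaker, 44 mm wide, 56 mm high; origin at its foot
- marker: bystander: capped marker pen lying flat, 16 mm thick, about 135 mm long, lying within 10 degrees of the y direction; origin at the middle of its underside
- timer: bystander: white lab timer lying flat, 77 x 73 x 19 mm; origin at the middle of its underside
- prep_tray: fixed: white tray behind the table, 100 mm (its x) by 130 mm (its y), 16 mm high, with two cuvettes 46 mm high in it; origin at the middle of its underside
There are look-alikes about, which are no part of the job. What is shaped like the part that bears dish_4_centre but pink is not meant.

How it is judged:
By the outcome, as a careful person would: the job done as asked, in the order asked, and still so for the second after the job is handed in, with the robot touching nothing.
Of dish_1, dish_2, dish_3, dish_4 only 3 to 4 are there at a start; the rules pass over those that are not, and their reading is None.
At some moment in a run one of dish_1, dish_2, dish_3, dish_4 may be knocked a few centimetres aside while the robot is not near it.
Once in a run the grip may slacken for a moment while it holds something.
It also fails if it takes over 208 s, if anything falls off the work surface, if the arm or the gripper's body presses on something with over 40 N, if the wrist force passes 120 N, or if a joint passes its speed limit or range.

## Working session

There is one attempt and no reset: what is moved stays moved. The work goes in short steps, Python scripts to look and compute and a tool call to move; the robot and the scene stay as the last step left them, time stands still between calls to the robot, and variables do not carry over. Pictures are saved under pics/ and viewed, at most 16 in all, crops included, and the job is handed in when it is done.

Besides the shell and the picture viewer there is one more tool, called after ">>>" as a command line: name --argument value ..., lists and objects as JSON in quotes. play_rows: Moves the arm, as the interface text tells. Its arguments: {"type":"object","properties":{"plan":{"type":"array","items":{"type":"number"}},"squeeze":{"type":"number"}},"required":["plan"]}

```bash
ls; mkdir -p pics; python3 - <<'E'
from workcell import status, viewer, manip
import cv2
print(status.get_obs(), manip.tip_extent)
for n in ("scene","top"):
    im=viewer.camera(n); cv2.imwrite(f"pics/{n}0.png",im[:,:,::-1]); print(n,viewer.camera_model(n))
E
```

```text
pics
{'clock': 0.0, 'joint_pos': array([ 1.0813718 ,  0.33287558, -0.06469267,  1.46096046,  0.02160183,
        1.34988475, -0.0884872 ]), 'joint_velocities': array([ 1.27622116e-03, -2.73096422e-04,  3.30179574e-05,  2.56804249e-04,
       -1.00000063e-03,  1.72386144e-03,  2.89261864e-03]), 'tau': array([-3.65502219e-04, -6.25462532e+01,  4.89702111e-02, -3.91609168e+01,
        1.62311608e-02,  9.90991888e-03, -8.79982764e-06]), 'position': array([ 0.2811128 , -0.55780969,  0.24450444]), 'ee_rot': array([ 9.72879360e-01,  2.31311991e-01, -1.99914476e-04, -6.87843151e-04]), 'ft_force': array([ 0.12612332,  0.51691753, -0.01354041]), 'torque': array([-0.01034935,  0.00863424,  0.01444914]), 'grasp_force': 0.0, 'grip_width': 1.0009206626681793} 0.014
scene {'fx': 420.1207611545997, 'fy': 420.1207611545997, 'cx': 284.66711841450666, 'cy': 205.92438104425466, 'R': array([[-0.14640403,  0.98909156,  0.01624006],
       [ 0.45517695,  0.08193232, -0.88662339],
       [-0.8782823 , -0.12241314, -0.4622069 ]]), 't': array([ 0.10502415, -0.1875675 ,  1.78124221])}
top {'fx': 401.14344436808335, 'fy': 401.14344436808335, 'cx': 271.35583515265, 'cy': 204.63234871343766, 'R': array([[ 1.13004738e-02, -9.99936024e-01,  4.97833399e-04],
       [-9.92850870e-01, -1.12795631e-02, -1.18827279e-01],
       [ 1.18825293e-01,  8.48530240e-04, -9.92914815e-01]]), 't': array([-0.04171319,  0.59234627,  1.0212757 ])}
```

View pics/scene0.png

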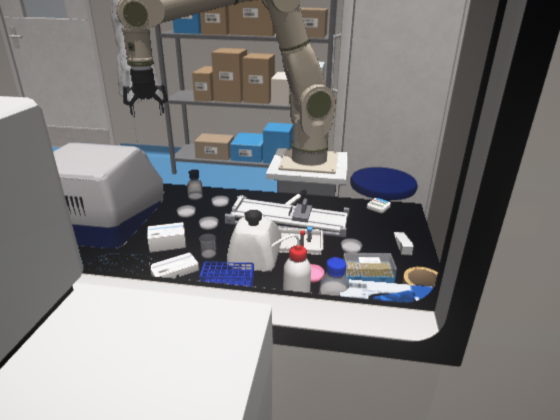

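View pics/top0.png

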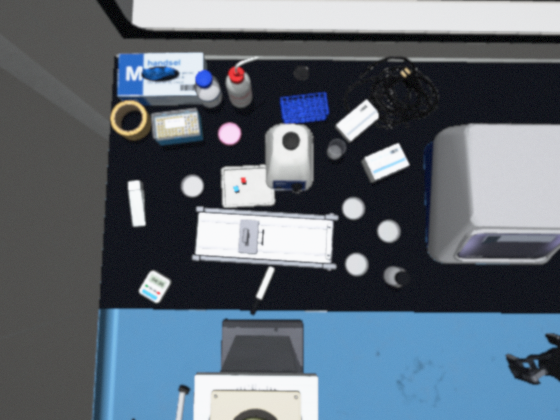

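The top view shows the table at (265,238). There are four clear dishes at (192,186), (353,208), (388,231) and (357,264), plus a pink look-alike at (229,133). The wedge candidate is at (137,203), and the white boxes at (357,120) and (386,162) are look-alikes. I'll confirm with an enlarged crop.

```bash
cat > h.py <<'E'
import numpy as np, cv2
from workcell import status, viewer, manip
def ray(n,u,v):
    m=viewer.camera_model(n); R=m["R"]; t=m["t"]
    d=R.T@np.array([(u-m["cx"])/m["fx"],(v-m["cy"])/m["fy"],1]); return -R.T@t,d
def onz(n,u,v,z):
    c,d=ray(n,u,v); return c+d*(z-c[2])/d[2]
def proj(n,X):
    m=viewer.camera_model(n); p=m["R"]@np.asarray(X)+m["t"]; return m["fx"]*p[0]/p[2]+m["cx"],m["fy"]*p[1]/p[2]+m["cy"]
def shot(n,name):
    im=viewer.camera(n)[:,:,::-1].copy(); cv2.imwrite(f"pics/{name}.png",im); return im
E
python3 - <<'E'
from h import *
im=cv2.imread("pics/top0.png")
a=cv2.resize(im[170:310,115:215],None,fx=4,fy=4,interpolation=cv2.INTER_CUBIC)
b=cv2.resize(im[185:285,315:415],None,fx=4,fy=4,interpolation=cv2.INTER_CUBIC)
cv2.imwrite("pics/c1.png",np.hstack([a,np.vstack([b,np.zeros((160,400,3),np.uint8)])]))
s=cv2.imread("pics/scene0.png")
cv2.imwrite("pics/c2.png",cv2.resize(s[180:280,215:415],None,fx=4,fy=4,interpolation=cv2.INTER_CUBIC))
g=cv2.cvtColor(im,cv2.COLOR_BGR2GRAY)
m=(g>70).astype(np.uint8); m[:60]=0; m[305:]=0
n,l,st,ce=cv2.connectedComponentsWithStats(m)
for i in range(1,n):
    if 60<st[i,4]<9000:
        c=cv2.findContours((l==i).astype(np.uint8),0,2)[0][0]
        print(st[i],ce[i].round(1),[np.round(x,1) for x in cv2.minAreaRect(c)], onz("top",*ce[i],0.012).round(3))
E
```

```text
[ 117   60  105   47 3922] [167.7  82.1] [array([169.,  83.]), array([ 46., 104.]), np.float64(90.0)] [0.937 0.259 0.012]
[225  60  31  47 869] [238.8  84.8] [array([238.7,  82.2]), array([27.7, 47.7]), np.float64(6.2)] [0.932 0.06  0.012]
[409  60 151   3 393] [491.2  60.9] [array([484.,  61.]), array([  2., 150.]), np.float64(90.0)] [ 1.01  -0.649  0.012]
[400  67  11  10  67] [404.9  71.8] [array([404.9,  71.9]), array([7.8, 9.2]), np.float64(53.1)] [ 0.975 -0.405  0.012]
[ 335   99   44   43 1017] [357.4 120.2] [array([357.6, 120.2]), array([23.9, 43.1]), np.float64(50.2)] [ 0.833 -0.27   0.012]
[ 150  108   51   34 1408] [175.3 124.2] [array([175. , 124.3]), array([29.4, 49.1]), np.float64(82.9)] [0.816 0.232 0.012]
[218 122  24  23 439] [229.2 133.1] [array([229.5, 133. ]), array([22., 23.]), np.float64(90.0)] [0.792 0.083 0.012]
[ 362  143   48   39 1147] [385.  161.9] [array([385. , 161.7]), array([27.4, 43.2]), np.float64(65.8)] [ 0.716 -0.344  0.012]
[327 145  17  14 171] [334.2 151.4] [array([333.8, 151.3]), array([14.1, 13.4]), np.float64(45.0)] [ 0.744 -0.205  0.012]
[181 174  23  24 430] [191.9 185.6] [array([192. , 185.5]), array([23., 22.]), np.float64(90.0)] [0.645 0.181 0.012]
[127 180  19  47 716] [136.4 202.8] [array([136.7, 203. ]), array([47.3, 16.2]), np.float64(83.7)] [0.596 0.329 0.012]
[342 197  23  23 435] [353. 208.] [array([353., 208.]), array([22., 22.]), np.float64(90.0)] [ 0.589 -0.255  0.012]
[377 219  24  24 444] [388.4 230.8] [array([388.5, 230.5]), array([23., 23.]), np.float64(90.0)] [ 0.529 -0.348  0.012]
[345 253  24  24 449] [356.3 264.1] [array([356.2, 264.2]), array([23.3, 22.6]), np.float64(45.0)] [ 0.44  -0.261  0.012]
[384 266  20  21 243] [391.7 275.1] [array([392.3, 275.4]), array([18.2, 19.2]), np.float64(14.0)] [ 0.412 -0.355  0.012]
[138 270  33  34 717] [154.2 286.2] [array([154.2, 286.1]), array([25.6, 28.8]), np.float64(31.0)] [0.376 0.27  0.012]
```

View pics/c1.png

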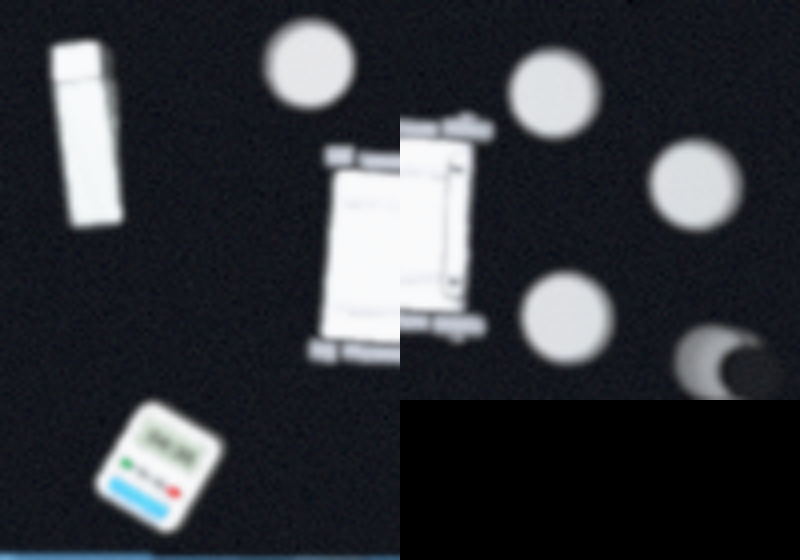

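View pics/c2.png

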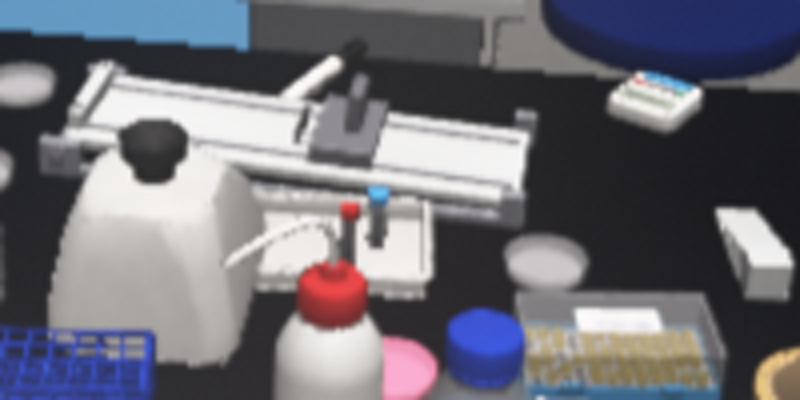

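Crops confirm: the wedge is at (136,203), with its block at the far end and the thin end towards the robot. The four clear dishes are as listed and pink is excluded. The jaw's grey block is at (248,237) in top, with its tab on top.

```bash
python3 - <<'E'
from h import *
im=cv2.imread("pics/top0.png"); g=cv2.cvtColor(im,cv2.COLOR_BGR2GRAY)
def edge_line(pts,ax):
    return cv2.fitLine(np.float32(pts),cv2.DIST_HUBER,0,.01,.01).ravel()
# deck plate end edges: subpixel step crossing along rows
def cross(row,c0,c1,thr):
    r=g[row].astype(float); cs=range(c0,c1) if c1>c0 else range(c0,c1,-1)
    for c in cs:
        d=1 if c1>c0 else -1
        if (r[c]-thr)*(r[c+d]-thr)<=0 and r[c]!=r[c+d]: return c+d*(thr-r[c])/(r[c+d]-r[c])
L=[(cross(v,185,215,120),v) for v in range(219,250,3)]
Rr=[(cross(v,345,320,120),v) for v in range(227,258,3)]
lw=np.array([onz("top",u,v,.014) for u,v in L]); rw=np.array([onz("top",u,v,.026) for u,v in Rr])
print(lw[[0,-1]].round(4),rw[[0,-1]].round(4))
# front/back edges along columns
def crossc(col,r0,r1,thr):
    global g; gg=g; g=g.T; x=cross(col,r0,r1,thr); g=gg; return x
for col in (215,230,275,300,320):
    print(col,[ (r,onz("top",col,r,.02).round(4)) if r else None for r in (crossc(col,198,228,100),crossc(col,280,250,100))])
print("gray profile col 300",g[200:280,300])
print("tab row",g[237,235:270]); print("tab col",g[205:270,248])
for c in (lw,rw):
    f=np.polyfit(c[:,0],c[:,1],1); print("edge dy/dx",f)
# wedge
m=(g>70).astype(np.uint8); m[:175]=0;m[232:]=0;m[:,:120]=0;m[:,150:]=0
c=max(cv2.findContours(m,0,2)[0],key=cv2.contourArea); print(cv2.boxPoints(cv2.minAreaRect(c)))
print(g[176:232:3,126:150])
E
```

```text
[[0.5544 0.1625 0.014 ]
 [0.4745 0.1666 0.014 ]] [[ 0.5363 -0.1978  0.026 ]
 [ 0.4577 -0.1922  0.026 ]]
215 [(np.float64(207.74242424242425), array([0.5845, 0.1154, 0.02  ])), (np.float64(260.58730158730157), array([0.4448, 0.1115, 0.02  ]))]
230 [(np.float64(207.63333333333333), array([0.5853, 0.0753, 0.02  ])), (np.float64(261.48333333333335), array([0.4429, 0.072 , 0.02  ]))]
275 [(np.float64(200.0), array([ 0.6072, -0.0446,  0.02  ])), (np.float64(264.40983606557376), array([ 0.4367, -0.0463,  0.02  ]))]
300 [(np.float64(213.33898305084745), array([ 0.5721, -0.1116,  0.02  ])), (np.float64(266.328125), array([ 0.4324, -0.112 ,  0.02  ]))]
320 [(np.float64(214.65625), array([ 0.5692, -0.1649,  0.02  ])), (np.float64(267.3492063492063), array([ 0.4304, -0.1645,  0.02  ]))]
gray profile col 300 [ 26  22  20  21  17  25  19  25  21  22  27  28  34  80 139 181 193 175
 187 234 248 249 250 250 248 246 242 240 245 249 250 250 250 250 250 250
 250 250 250 250 250 250 250 250 250 250 250 250 250 250 250 249 247 247
 248 250 250 250 250 246 223 164 153 185 196 174 121  57  28  24  23  23
 
[... 1843 characters left out ...]
16  24  39  91 173 234 245 246 245 246 246 247 247 247 245 239 205
  131  61  26  23  22  18]
 [ 21  24  22  30  66 135 209 240 246 246 245 245 247 247 247 247 241 219
  149  72  30  20  20  21]
 [ 21  22  22  23  52 111 187 234 245 247 245 245 245 246 247 246 244 228
  166  89  35  19  23  22]
 [ 24  20  21  26  38  83 162 227 242 246 247 246 244 245 245 246 245 238
  200 120  48  20  23  20]
 [ 22  21  21  26  30  59 121 189 231 237 240 239 236 233 232 232 233 229
  202 128  56  26  24  21]
 [ 22  19  22  23  23  28  36  55  67  67  66  61  54  50  47  42  40  33
   29  25  22  26  20  18]
 [ 22  18  27  24  22  23  19  20  26  21  19  19  24  22  19  22  24  24
   23  22  22  21  19  25]]
```

```bash
cat >> h.py <<'E'
from scipy.spatial.transform import Rotation as Ro
PSI=-0.0535; DC=np.array([.5082,-.0104])
def deck(x,y):
    c,s=np.cos(PSI),np.sin(PSI); return DC+np.array([c*x-s*y, s*x+c*y])
def go(xyz,yaw=PSI):  # yaw: world angle of tool y axis, tool down
    o=status.get_obs(); R=Ro.from_quat(o["ee_rot"])
    ty=np.array([np.cos(yaw),np.sin(yaw),0]); tz=np.array([0,0,-1.]); T=Ro.from_matrix(np.c_[np.cross(ty,tz),ty,tz])
    rv=np.degrees((R.inv()*T).as_rotvec()); d=R.inv().apply(np.asarray(xyz)-o["position"])
    print("turn",rv.round(1),"shift",d.round(4),"rows",max(np.linalg.norm(d)/.0625,np.linalg.norm(rv)/10.7).round(1), "at",o["position"].round(4))
E
python3 - <<'E'
from h import *
print(onz("top",326.7,240,.045),"exp fence",deck(0,-.163))
for n,u,v,z in (("top",248,237,.06),("top",263,238,.035)): print(onz(n,u,v,z), (onz(n,u,v,z)[:2]-DC))
go([*deck(0,-.13),.15])
# wedge: grip block top centre approx & axis
p=np.float32([[126.05,180.44],[142.18,178.65],[147.4,225.6],[131.3,227.4]])
for q,z in zip(p,(.03,.03,.003,.003)): print(onz("top",*q,z).round(4))
print("pred tab top px",proj("top",[*deck(0,.03),.07]))
E
```

```text
[ 0.50125978 -0.17897126  0.045     ] exp fence [ 0.49948366 -0.17316678]
[0.50611714 0.02353347 0.06      ] [-0.00208286  0.03393347]
[ 0.50490715 -0.01419219  0.035     ] [-0.00329285 -0.00379219]
turn [ -0.1  -0.  -60.2] shift [ 0.3846 -0.2738  0.0949] rows 7.7 at [ 0.2811 -0.5579  0.2446]
[0.654  0.3531 0.03  ]
[0.6593 0.3104 0.03  ]
[0.5359 0.2988 0.003 ]
[0.5305 0.3419 0.003 ]
pred tab top px (np.float64(249.37496149950294), np.float64(235.39994189156357))
```

```bash
python3 - <<'E'
from h import *
b=onz("top",133.9,184.6,.03); e=onz("top",138.5,225.8,.003); d=(b-e)[:2]
print(b,e,np.linalg.norm(d),np.degrees(np.arctan2(d[1],d[0])))
print([onz("top",u,v,.03) for u,v in ((127.4,185),(140.3,184.3),(133.5,179.3),(134.3,190))])
E
```

```text
[0.6429803 0.3316088 0.03     ] [0.53507129 0.32275611 0.003     ] 0.10827152623778069 4.6899564972665555
[array([0.64170483, 0.34885467, 0.03      ]), array([0.64398335, 0.31461124, 0.03      ]), array([0.65728247, 0.33342023, 0.03      ]), array([0.62845475, 0.32978917, 0.03      ])]
```

>>> play_rows --plan '[0,0,-60,0.385,-0.274,0,0,0,0,-60,0.385,-0.274,0,0,0,0,-60,0.385,-0.274,0,0,0,0,-60,0.385,-0.274,0,0,0,0,-60,0.385,-0.274,0.095,0,0,0,-60,0.385,-0.274,0.095,0,0,0,-60,0.385,-0.274,0.095,0,0,0,-60,0.385,-0.274,0.095,0,0,0,-60,0.385,-0.274,0.095,0,0,0,-60,0.385,-0.274,0.095,0,0,0,-60,0.385,-0.274,0.095,0,0,0,-60,0.385,-0.274,0.095,0]' --squeeze 40

```text
clock: 1.6
position: [0.5016, -0.1414, 0.1507]
ee_rot: [0.728, 0.686, -0.0, 0.0]
ft_force: [-0.4, -0.1, -0.1]
grip_width: -0.004
grasp_force: 0.0
```

>>> play_rows --plan '[0,0,0,0,0,0.05,0,0,0,0,0,0,0.09,0,0,0,0,0,0,0.104,0,0,0,0,0,0,0.107,0,0,0,0,0,0,0.109,0,0,0,0,0,0,0.111,0,0,0,0,0,0,0.112,0,0,0,0,0,0,0.112,0]'

```text
clock: 2.6
position: [0.5024, -0.1404, 0.0393]
ee_rot: [0.727, 0.687, 0.0, 0.001]
ft_force: [-0.9, -0.2, 6.6]
grip_width: -0.004
grasp_force: 3.3
```

```bash
python3 - <<'E'
from h import *
go([.642,.3317,.10],np.radians(-85.3))
E
```

```text
turn [ 0.1 -0.  82. ] shift [ 0.4792  0.1126 -0.0609] rows 7.9 at [ 0.5024 -0.1404  0.0393]
```

>>> play_rows --plan '[0,0,0,0,0,-0.06,0,0,0,0,0,0,-0.11,0,0,0,82,0.479,0.113,-0.11,1,0,0,82,0.479,0.113,-0.11,1,0,0,82,0.479,0.113,-0.11,1,0,0,82,0.479,0.113,-0.11,1,0,0,82,0.479,0.113,-0.11,1,0,0,82,0.479,0.113,-0.11,1,0,0,82,0.479,0.113,-0.11,1,0,0,82,0.479,0.113,-0.11,1,0,0,82,0.479,0.113,-0.061,1,0,0,82,0.479,0.113,-0.061,1,0,0,82,0.479,0.113,-0.061,1]'

```text
clock: 4.22
position: [0.6424, 0.3308, 0.1003]
ee_rot: [0.999, 0.041, 0.0, 0.0]
ft_force: [0.3, -0.8, 0.0]
grip_width: 1.0
grasp_force: 0.0
```

```bash
python3 - <<'E'
from h import *
im=shot("top","t1"); s=shot("scene","s1")
cv2.imwrite("pics/c3.png",np.hstack([cv2.resize(im[150:250,100:200],None,fx=4,fy=4,interpolation=2),cv2.resize(s[190:290,360:460],None,fx=4,fy=4,interpolation=2)]))
go([.642,.3317,.017],np.radians(-85.3))
E
```

```text
turn [-0.  -0.2 -0.1] shift [-0.0014 -0.0014  0.0846] rows 1.4 at [0.6432 0.3304 0.1016]
```

View pics/c3.png

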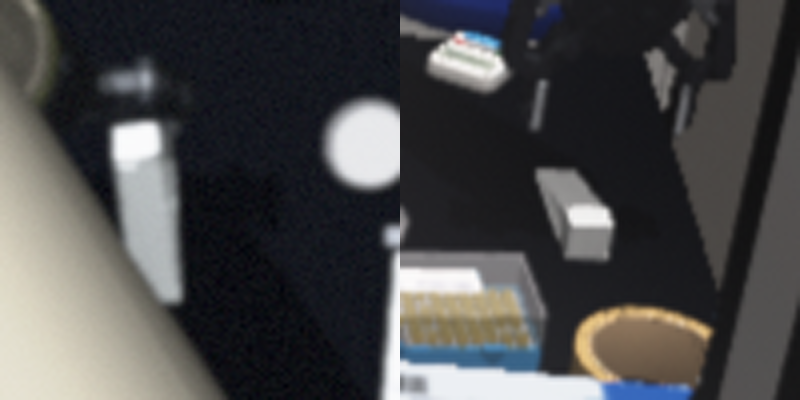

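The wedge block sits between the open fingers: fingers at crop x 540 and 685, block at 590, seen with some parallax. I'll descend and grip.

>>> play_rows --plan '[0,0,0,-0.001,-0.001,0.04,1,0,0,0,-0.001,-0.001,0.075,1,0,0,0,-0.001,-0.001,0.084,1,0,0,0,-0.001,-0.001,0.084,1,0,0,0,-0.001,-0.001,0.084,0,0,0,0,-0.001,-0.001,0.084,0,0,0,0,-0.001,-0.001,0.084,0,0,0,0,-0.001,-0.001,0.084,0,0,0,0,-0.001,-0.001,0.084,0,0,0,0,-0.001,-0.001,0.084,0,0,0,0,-0.001,-0.001,0.084,0,0,0,0,-0.001,-0.001,0.084,0]' --squeeze 60

```text
clock: 5.82
position: [0.6413, 0.3327, 0.0162]
ee_rot: [0.999, 0.041, 0.001, -0.0]
ft_force: [-0.4, -0.1, 5.6]
grip_width: 0.344
grasp_force: 60.7
```

```bash
python3 - <<'E'
from h import *
go([*deck(0,.175+.150),.05])
go([*deck(0,.175+.150),.018])
E
```

```text
turn [  0.   -0.1 -82.2] shift [-0.1168  0.009  -0.0339] rows 7.7 at [0.6413 0.3327 0.0162]
turn [  0.   -0.1 -82.2] shift [-0.1168  0.009  -0.0019] rows 7.7 at [0.6413 0.3327 0.0162]
```

>>> play_rows --plan '[0,0,0,0,0,-0.034,0,0,0,-82,-0.117,0.009,-0.034,0,0,0,-82,-0.117,0.009,-0.034,0,0,0,-82,-0.117,0.009,-0.034,0,0,0,-82,-0.117,0.009,-0.034,0,0,0,-82,-0.117,0.009,-0.034,0,0,0,-82,-0.117,0.009,-0.034,0,0,0,-82,-0.117,0.009,-0.034,0,0,0,-82,-0.117,0.009,-0.034,0,0,0,-82,-0.117,0.009,-0.034,0,0,0,-82,-0.117,0.009,-0.034,0,0,0,-82,-0.117,0.009,-0.015,0,0,0,-82,-0.117,0.009,-0.005,0,0,0,-82,-0.117,0.009,-0.001,0,0,0,-82,-0.117,0.009,-0.001,0]'

```text
clock: 7.7
position: [0.5246, 0.3138, 0.0162]
ee_rot: [0.727, 0.687, -0.0, 0.0]
ft_force: [-1.3, -1.5, 2.0]
grip_width: 0.342
grasp_force: 60.3
```

```bash
python3 - <<'E'
from h import *
im=shot("top","t2"); s=shot("scene","s2")
cv2.imwrite("pics/c4.png",np.hstack([cv2.resize(im[180:280,120:220],None,fx=4,fy=4,interpolation=2),cv2.resize(s[180:280,310:410],None,fx=4,fy=4,interpolation=2)]))
print(status.get_obs()["ft_force"],status.get_obs()["grip_width"])
go([*deck(0,.175+.0403),.0172])
E
```

```text
[-2.14914374 -1.63736602  1.28746239] 0.33666533800643017
turn [-0.   0.  -0.2] shift [-0.1094  0.0012 -0.001 ] rows 1.8 at [0.5247 0.3139 0.0161]
```

View pics/c4.png

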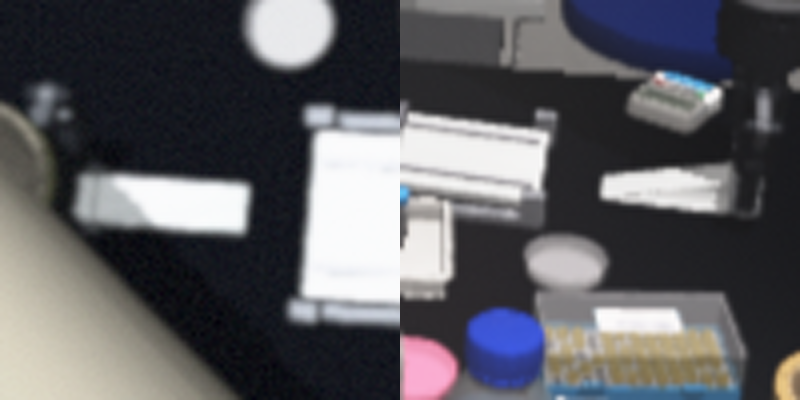

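```bash
python3 - <<'E'
from h import *
g=cv2.cvtColor(cv2.imread("pics/t2.png"),6).astype(float)
for v in (228,231,234,236): print(v, g[v,178:202].astype(int))
def c(v,a,b):
    r=g[v,a:b]; i=np.where((r[:-1]-130)*(r[1:]-130)<0)[0]; return [a+k+(130-r[k])/(r[k+1]-r[k]) for k in i]
for v in (228,231,234,236):
    x=c(v,174,204); print(v,x,onz("top",x[0],v,.003).round(4),onz("top",x[1],v,.0145).round(4))
E
```

```text
228 [249 249 242 212 132  53  27  24  21  23  24  22  21  20  19  18  22  34
  85 167 234 248 251 251]
231 [250 247 235 181  99  39  25  25  21  21  23  22  23  22  23  19  24  37
  91 174 236 249 251 251]
234 [250 248 232 159  71  28  21  20  23  25  23  27  26  25  25  20  24  42
 104 188 241 250 251 251]
236 [241 238 216 141  61  29  25  25  23  18  22  19  23  23  21  19  30  58
 123 205 244 250 251 251]
228 [np.float64(182.0253164556962), np.float64(196.5487804878049)] [0.5305 0.2051 0.003 ] [0.5302 0.1638 0.0145]
231 [np.float64(181.6219512195122), np.float64(196.46987951807228)] [0.5224 0.2059 0.003 ] [0.5222 0.1638 0.0145]
234 [np.float64(181.32954545454547), np.float64(196.3095238095238)] [0.5143 0.2064 0.003 ] [0.5143 0.1639 0.0145]
236 [np.float64(181.1375), np.float64(196.08536585365854)] [0.5089 0.2067 0.003 ] [0.5089 0.1644 0.0145]
```

>>> play_rows --plan '[0,0,0,-0.02,0.001,0,0,0,0,0,-0.035,0.001,0,0,0,0,0,-0.045,0.001,0,0,0,0,0,-0.055,0.001,0,0,0,0,0,-0.063,0.001,0,0,0,0,0,-0.071,0.001,0,0,0,0,0,-0.079,0.001,0,0,0,0,0,-0.087,0.001,0,0,0,0,0,-0.095,0.001,0,0,0,0,0,-0.101,0.001,0,0,0,0,0,-0.105,0.001,0,0,0,0,0,-0.107,0.001,0,0,0,0,0,-0.107,0.001,0,0]' --squeeze 80

```text
clock: 9.43
position: [0.5197, 0.2067, 0.0162]
ee_rot: [0.727, 0.687, -0.0, 0.0]
ft_force: [-0.7, 2.0, -3.0]
grip_width: 0.335
grasp_force: 79.0
```

```bash
python3 - <<'E'
from h import *
im=shot("top","t3"); s=shot("scene","s3")
cv2.imwrite("pics/c5.png",np.hstack([cv2.resize(im[180:280,120:220],None,fx=4,fy=4,interpolation=2),cv2.resize(s[180:280,300:400],None,fx=4,fy=4,interpolation=2)]))
o=status.get_obs();print(o["ft_force"],o["torque"],o["position"])
go([*deck(0,.14),.15]); go([*deck(0,.14),.045])
E
```

```text
[-0.15846058  1.86970953 -3.46979648] [ 0.55452645  0.00796658 -0.00336546] [0.51972106 0.20675559 0.01623172]
turn [-0.   0.  -0.2] shift [-0.0775  0.0003 -0.1337] rows 2.5 at [0.5197 0.2068 0.0162]
turn [-0.   0.  -0.2] shift [-0.0775  0.0004 -0.0287] rows 1.3 at [0.5197 0.2068 0.0162]
```

View pics/c5.png

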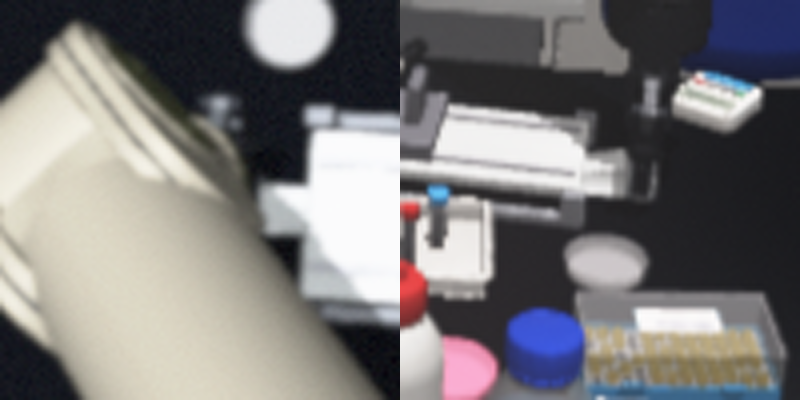

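>>> play_rows --plan '[0,0,0,0,0,0,0.7,0,0,0,0,0,0,0.7,0,0,0,0,0,0,0.7,0,0,0,0,0,-0.06,0.7,0,0,0,0,0,-0.1,0,0,0,0,-0.078,0,-0.1,0,0,0,0,-0.078,0,-0.1,0,0,0,0,-0.078,0,-0.1,0,0,0,0,-0.078,0,-0.1,0,0,0,0,-0.078,0,-0.06,0,0,0,0,-0.078,0,-0.035,0,0,0,0,-0.078,0,-0.03,0,0,0,0,-0.078,0,-0.028,0,0,0,0,-0.078,0,-0.0265,0,0,0,0,-0.078,0,-0.0255,0,0,0,0,-0.078,0,-0.0245,0,0,0,0,-0.078,0,-0.0245,0]'

```text
clock: 11.65
position: [0.5154, 0.1291, 0.0409]
ee_rot: [0.727, 0.687, 0.0, 0.0]
ft_force: [-0.1, -0.5, 0.3]
grip_width: 0.003
grasp_force: 0.0
```

Not touching yet at 0.0409; lower a bit more.

>>> play_rows --plan '[0,0,0,0,0,0.0007,0,0,0,0,0,0,0.0015,0,0,0,0,0,0,0.0015,0]'

```text
clock: 12.02
position: [0.5154, 0.1291, 0.0395]
ee_rot: [0.727, 0.687, -0.0, 0.0]
ft_force: [-2.3, -1.2, 5.1]
grip_width: -0.002
grasp_force: 2.2
```

```bash
python3 - <<'E'
from h import *
for i in range(2): o=status.get_obs();print(o["ft_force"],o["position"],o["clock"])
s=shot("scene","s4"); im=shot("top","t4")
E
```

```text
[-2.28069542 -1.22892598  5.07320665] [0.51544975 0.12908617 0.03954175] 12.025
[-2.28069542 -1.22892598  5.07320665] [0.51544975 0.12908617 0.03954175] 12.025
```

>>> play_rows --plan '[0,0,0,0,0,-0.06,0,0,0,0,0,0,-0.1,0,0,0,0,0.27,0,-0.1,0,0,0,0,0.27,0,-0.1,0,0,0,0,0.27,0,-0.1,0,0,0,0,0.27,0,-0.1,0,0,0,0,0.27,0,-0.1,0,0,0,0,0.27,0,-0.1,0,0,0,0,0.27,0,-0.05,0,0,0,0,0.27,0,-0.012,0,0,0,0,0.27,0,-0.004,0,0,0,0,0.27,0,-0.002,0,0,0,0,0.27,0,-0.001,0,0,0,0,0.27,0,-0.001,0]'

```text
clock: 13.88
position: [0.5313, 0.399, 0.0416]
ee_rot: [0.727, 0.687, 0.001, 0.0]
ft_force: [-0.1, 0.1, 0.5]
grip_width: -0.001
grasp_force: 0.0
```

Wrong sign: tool +x is world +y. Nothing was touched. Going to the right end now.

>>> play_rows --plan '[0,0,0,0,0,-0.06,0,0,0,0,0,0,-0.1,0,0,0,0,-0.54,0,-0.1,0,0,0,0,-0.54,0,-0.1,0,0,0,0,-0.54,0,-0.1,0,0,0,0,-0.54,0,-0.1,0,0,0,0,-0.54,0,-0.1,0,0,0,0,-0.54,0,-0.1,0,0,0,0,-0.54,0,-0.1,0,0,0,0,-0.54,0,-0.1,0,0,0,0,-0.54,0,-0.1,0,0,0,0,-0.54,0,-0.1,0,0,0,0,-0.54,0,-0.1,0,0,0,0,-0.54,0,-0.05,0,0,0,0,-0.54,0,-0.012,0,0,0,0,-0.54,0,-0.004,0,0,0,0,-0.54,0,-0.001,0,0,0,0,-0.54,0,0.0006,0,0,0,0,-0.54,0,0.0012,0,0,0,0,-0.54,0,0.0012,0]'

```text
clock: 16.38
position: [0.501, -0.1404, 0.0407]
ee_rot: [0.727, 0.687, 0.0, 0.001]
ft_force: [-1.8, 2.1, 7.7]
grip_width: 0.0
grasp_force: 3.6
```

```bash
python3 - <<'E'
from h import *
go([.5197,.2068,.0175])
E
```

```text
turn [ 0.1  0.  -0.2] shift [ 0.3478 -0.0011  0.0229] rows 5.6 at [ 0.501  -0.1404  0.0407]
```

>>> play_rows --plan '[0,0,0,0,0,-0.06,0,0,0,0,0,0,-0.1,0,0,0,0,0.348,-0.001,-0.1,0.7,0,0,0,0.348,-0.001,-0.1,0.7,0,0,0,0.348,-0.001,-0.1,0.7,0,0,0,0.348,-0.001,-0.1,0.7,0,0,0,0.348,-0.001,-0.1,0.7,0,0,0,0.348,-0.001,-0.1,0.7,0,0,0,0.348,-0.001,-0.1,0.7,0,0,0,0.348,-0.001,-0.04,0.7,0,0,0,0.348,-0.001,0.01,0.7,0,0,0,0.348,-0.001,0.022,0.7,0,0,0,0.348,-0.001,0.022,0,0,0,0,0.348,-0.001,0.022,0,0,0,0,0.348,-0.001,0.022,0,0,0,0,0.348,-0.001,0.022,0,0,0,0,0.344,-0.001,0.022,0,0,0,0,0.342,-0.001,0.022,0,0,0,0,0.342,-0.001,0.022,0]'

```text
clock: 18.75
position: [0.5198, 0.2034, 0.0195]
ee_rot: [0.727, 0.687, 0.003, 0.0]
ft_force: [0.5, 6.5, 4.1]
grip_width: 0.34
grasp_force: 56.4
```

>>> play_rows --plan '[0,0,0,0,0,0,0,0,0,0,0,0,0,0,0,0,0,0,0,0,0]'

```text
clock: 19.12
position: [0.5198, 0.2034, 0.0195]
ee_rot: [0.727, 0.687, 0.003, 0.0]
ft_force: [0.5, 7.2, 5.3]
grip_width: 0.33
grasp_force: 78.6
```

>>> play_rows --plan '[0,0,0,-0.001,0,0,0,0,0,0,-0.002,0,0,0,0,0,0,-0.003,0,0,0,0,0,0,-0.003,0,0,0]'

```text
clock: 19.62
position: [0.5196, 0.2009, 0.0195]
ee_rot: [0.726, 0.687, 0.003, -0.0]
ft_force: [1.1, 8.5, 2.3]
grip_width: 0.338
grasp_force: 78.6
```

>>> play_rows --plan '[0,0,0,0,0,0,0.7,0,0,0,0,0,0,0.7,0,0,0,0,0,0,0.7,0,0,0,0,0,-0.06,0.7,0,0,0,0,0,-0.1,0,0,0,0,-0.07,0,-0.1,0,0,0,0,-0.07,0,-0.1,0,0,0,0,-0.07,0,-0.1,0,0,0,0,-0.07,0,-0.1,0,0,0,0,-0.07,0,-0.06,0,0,0,0,-0.07,0,-0.035,0,0,0,0,-0.07,0,-0.026,0,0,0,0,-0.07,0,-0.024,0,0,0,0,-0.07,0,-0.0225,0,0,0,0,-0.07,0,-0.0215,0,0,0,0,-0.07,0,-0.0208,0,0,0,0,-0.07,0,-0.0208,0]'

```text
clock: 21.75
position: [0.5147, 0.1291, 0.0407]
ee_rot: [0.727, 0.687, 0.0, 0.001]
ft_force: [-11.9, -2.9, 26.2]
grip_width: -0.002
grasp_force: 13.5
```

```bash
python3 - <<'E'
from h import *
s=shot("scene","s5"); im=shot("top","t5")
o=status.get_obs();print(o["ft_force"],o["position"])
E
```

```text
[-10.42607812  -2.27300843  28.07241312] [0.5146894  0.12908144 0.04069034]
```

Deck level (left 0.0407 under load vs right 0.0407). Now the jaw.

```bash
python3 - <<'E'
from h import *
g=cv2.cvtColor(cv2.imread("pics/t5.png"),6)
print(g[226:246:4,236:270])
print("t0");g=cv2.cvtColor(cv2.imread("pics/top0.png"),6)
print(g[226:250:4,236:270])
for u in (246,248,249): print(onz("top",u,235,.075))
print([proj("top",[*deck(0,y),.079]) for y in (.03,.045)],[proj("top",[*deck(0,y),.0435]) for y in (.0,.05)])
E
```

```text
[[252 250 247 232 219 211 210 207 207 206 205 206 207 208 207 208 209 207
  208 208 204 192 186 223 246 251 251 251 250 251 250 248 247 248]
 [252 250 242 220 205 204 195 180 173 181 183 161 141 162 194 206 207 207
  207 207 206 195 186 210 231 225 185 160 211 245 251 252 252 251]
 [251 251 244 225 208 203 192 176 181 189 177 144 119 149 189 204 206 207
  206 205 202 198 217 241 246 227 164 140 206 245 251 251 252 252]
 [251 247 234 216 208 202 191 181 187 188 170 133 115 148 187 203 205 203
  206 204 198 196 221 245 248 230 165 153 220 247 251 252 252 252]
 [251 245 225 209 207 204 195 178 160 139 119 105 118 153 189 204 205 206
  203 201 189 186 206 220 209 171 134 179 237 250 251 252 251 252]]
t0
[[250 249 244 228 211 202 199 200 200 198 198 200 202 201 201 201 203 202
  201 201 198 193 208 240 246 244 243 243 244 245 244 246 246 246]
 [250 249 241 220 202 198 185 168 170 180 174 146 144 174 195 201 202 200
  201 201 199 189 196 230 241 229 173 144 203 242 249 250 250 250]
 [250 249 241 221 202 195 185 175 179 182 162 119 107 146 184 197 199 201
  201 201 195 187 208 239 244 229 168 162 222 246 249 250 250 250]
 [249 245 233 210 196 185 170 172 179 175 144 107 125 166 192 198 199 200
  200 196 191 194 224 243 241 209 151 185 239 249 250 250 250 250]
 [249 243 223 206 198 191 180 167 154 131 108 106 140 181 198 199 199 201
  200 198 187 181 205 218 204 154 125 186 239 249 250 250 250 250]
 [248 240 216 197 196 196 199 194 190 178 175 175 183 192 198 198 198 198
  199 196 189 210 241 248 247 243 239 242 248 250 250 250 250 250]]
[0.51050073 0.02777722 0.075     ]
[0.5105576  0.02275459 0.075     ]
[0.51058604 0.02024327 0.075     ]
[(np.float64(249.18099783703644), np.float64(235.24641377554093)), (np.float64(243.20003004156945), np.float64(234.85724608097976))] [(np.float64(261.4864955285056), np.float64(236.58893807398653)), (np.float64(242.222833217254), np.float64(235.3353084640163))]
```

```bash
python3 - <<'E'
from h import *
go([*deck(0,.041),.062])
E
```

```text
turn [ 0.1  0.  -0.2] shift [-0.0986  0.0013 -0.0212] rows 1.6 at [0.5147 0.1291 0.0407]
```

>>> play_rows --plan '[0,0,0,0,0,-0.06,0,0,0,0,0,0,-0.1,0.8,0,0,0,-0.099,0.001,-0.1,0.8,0,0,0,-0.099,0.001,-0.1,0.8,0,0,0,-0.099,0.001,-0.1,0.8,0,0,0,-0.099,0.001,-0.06,0.8,0,0,0,-0.099,0.001,-0.023,0.8,0,0,0,-0.099,0.001,-0.023,0.8,0,0,0,-0.099,0.001,-0.023,0,0,0,0,-0.099,0.001,-0.023,0,0,0,0,-0.099,0.001,-0.023,0,0,0,0,-0.099,0.001,-0.023,0]' --squeeze 50

```text
clock: 23.35
position: [0.5095, 0.0299, 0.0628]
ee_rot: [0.727, 0.687, -0.0, 0.0]
ft_force: [-10.1, 0.9, 13.8]
grip_width: 0.41
grasp_force: 48.7
```

>>> play_rows --plan '[0,0,0,0,-0.002,-0.002,0,0,0,0,0,-0.002,-0.002,0,0,0,0,0.015,-0.002,-0.002,0,0,0,0,0.03,-0.002,-0.002,0,0,0,0,0.045,-0.002,-0.002,0,0,0,0,0.06,-0.002,-0.002,0,0,0,0,0.075,-0.002,-0.002,0,0,0,0,0.09,-0.002,-0.002,0,0,0,0,0.1,-0.002,-0.002,0,0,0,0,0.108,-0.002,-0.002,0,0,0,0,0.113,-0.002,-0.002,0,0,0,0,0.116,-0.002,-0.002,0,0,0,0,0.116,-0.002,-0.002,0]'

```text
clock: 24.98
position: [0.515, 0.1396, 0.063]
ee_rot: [0.728, 0.685, -0.003, 0.003]
ft_force: [-1.0, -18.2, 1.7]
grip_width: 0.416
grasp_force: 51.6
```

```bash
python3 - <<'E'
from h import *
im=shot("top","t6"); s=shot("scene","s6")
cv2.imwrite("pics/c6.png",np.hstack([cv2.resize(im[170:290,170:370],None,fx=2.5,fy=2.5,interpolation=2),cv2.resize(s[190:290,300:400],None,fx=3,fy=3,interpolation=2)]))  if False else None
a=cv2.resize(im[170:290,170:430],None,fx=3,fy=3,interpolation=2); cv2.imwrite("pics/c6.png",a)
E
```

```text
(no output)
```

View pics/c6.png

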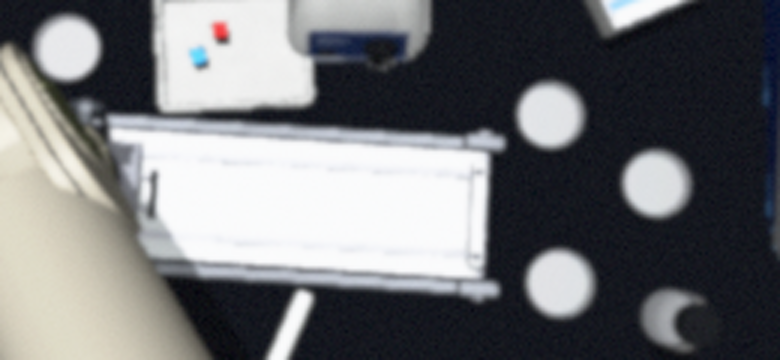

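Jaw is fully open at its stop, with the pad at crop (152,195); the dishes haven't moved. Release and lift.

>>> play_rows --plan '[0,0,0,-0.004,0,0,0,0,0,0,-0.004,0,0,0.8,0,0,0,-0.004,0,0,0.8,0,0,0,-0.004,0,0,0.8,0,0,0,-0.004,0,-0.06,1,0,0,0,-0.06,0,-0.1,1,0,0,0,-0.12,0,-0.1,1,0,0,0,-0.18,0,-0.1,1,0,0,0,-0.18,0,-0.1,1,0,0,0,-0.18,0,-0.1,1]'

```text
clock: 26.32
position: [0.5041, -0.0339, 0.163]
ee_rot: [0.727, 0.687, 0.0, -0.0]
ft_force: [-0.4, 0.3, -0.5]
grip_width: 1.0
grasp_force: 0.0
```

```bash
cat >> h.py <<'E'
DC=np.array([.507,-.013])
def dishes(im):
    hsv=cv2.cvtColor(im,cv2.COLOR_BGR2HSV); m=((hsv[...,2]>110)&(hsv[...,1]<60)).astype(np.uint8)
    out=[]
    for c in cv2.findContours(m,0,cv2.CHAIN_APPROX_NONE)[0]:
        a=cv2.contourArea(c); (u,v),r=cv2.minEnclosingCircle(c)
        if 250<a<560 and a/(np.pi*r*r)>.8: out.append((np.round([u,v,r],1),onz("top",u,v,.014).round(4)))
    return out
E
python3 - <<'E'
from h import *
for d in dishes(shot("top","t7")): print(*d)
E
```

```text
[356.1 264.1  11.5] [ 0.4397 -0.2605  0.014 ]
[388.2 230.8  11.4] [ 0.5287 -0.3475  0.014 ]
[352.9 207.9  11.3] [ 0.5889 -0.2541  0.014 ]
[191.9 185.5  11.2] [0.6449 0.1803 0.014 ]
[229.1 133.4  10.2] [0.7909 0.0832 0.014 ]
```

```bash
python3 - <<'E'
from h import *
go([.589,-.254,.0125])
E
```

```text
turn [ 0.  -0.  -0.1] shift [-0.216   0.0969  0.1504] rows 4.5 at [ 0.5042 -0.0331  0.163 ]
```

>>> play_rows --plan '[0,0,0,-0.216,0.097,0,1,0,0,0,-0.216,0.097,0,1,0,0,0,-0.216,0.097,0,1,0,0,0,-0.216,0.097,0,1,0,0,0,-0.216,0.097,0.05,1,0,0,0,-0.216,0.097,0.1,1,0,0,0,-0.216,0.097,0.14,1,0,0,0,-0.216,0.097,0.15,1,0,0,0,-0.216,0.097,0.15,1,0,0,0,-0.216,0.097,0.15,0.6,0,0,0,-0.216,0.097,0.15,0.6,0,0,0,-0.216,0.097,0.15,0.6,0,0,0,-0.216,0.097,0.15,0.6,0,0,0,-0.216,0.097,0.15,0.6]' --squeeze 20

```text
clock: 28.12
position: [0.5899, -0.2559, 0.0151]
ee_rot: [0.727, 0.687, 0.001, 0.001]
ft_force: [-1.0, 1.0, 6.0]
grip_width: 0.678
grasp_force: 20.5
```

```bash
python3 - <<'E'
from h import *
print(status.get_obs()["position"])
go([*deck(0,-.130),.041])
E
```

```text
[ 0.58985446 -0.25590179  0.01512961]
turn [ 0.2  0.1 -0.2] shift [ 0.1078 -0.096  -0.0263] rows 2.3 at [ 0.5899 -0.2559  0.0151]
```

Fingertips are touching the bench. I need to grip about 5 mm higher so they clear the rails.

>>> play_rows --plan '[0,0,0,0,0,0,0.8,0,0,0,0,0,0,0.8,0,0,0,0,0,-0.0075,0.8,0,0,0,0,0,-0.0075,0.8,0,0,0,0,0,-0.0075,0.6,0,0,0,0,0,-0.0075,0.6,0,0,0,0,0,-0.0075,0.6,0,0,0,0,0,-0.0075,0.6]' --squeeze 25

```text
clock: 29.12
position: [0.5888, -0.2558, 0.0212]
ee_rot: [0.727, 0.687, -0.0, 0.0]
ft_force: [-3.3, 0.2, 7.5]
grip_width: 0.659
grasp_force: 25.4
```

```bash
python3 - <<'E'
from h import *
go([*deck(0,-.130),.0485])
E
```

```text
turn [ 0.   0.  -0.2] shift [ 0.1077 -0.095  -0.0274] rows 2.3 at [ 0.5888 -0.2558  0.0212]
```

>>> play_rows --plan '[0,0,0,0,0,-0.03,0.6,0,0,0,0,0,-0.08,0.6,0,0,0,0.108,-0.095,-0.08,0.6,0,0,0,0.108,-0.095,-0.08,0.6,0,0,0,0.108,-0.095,-0.08,0.6,0,0,0,0.108,-0.095,-0.08,0.6,0,0,0,0.108,-0.095,-0.08,0.6]'

```text
clock: 30.0
position: [0.5005, -0.1435, 0.1006]
ee_rot: [0.727, 0.686, 0.0, 0.0]
ft_force: [0.5, -0.7, 0.2]
grip_width: 0.654
grasp_force: 26.7
```

```bash
python3 - <<'E'
from h import *
s=shot("scene","s8"); im=shot("top","t8"); print(status.get_obs()["position"],status.get_obs()["grip_width"])
u,v=map(int,proj("scene",status.get_obs()["position"])); print(u,v)
cv2.imwrite("pics/c8.png",np.hstack([cv2.resize(s[v-40:v+60,u-50:u+50],None,fx=4,fy=4,interpolation=2),cv2.resize(im[190:290,280:380],None,fx=4,fy=4,interpolation=2)]))
E
```

```text
[ 0.50049528 -0.14339047  0.10033272] 0.6566634960180237
249 186
```

View pics/c8.png

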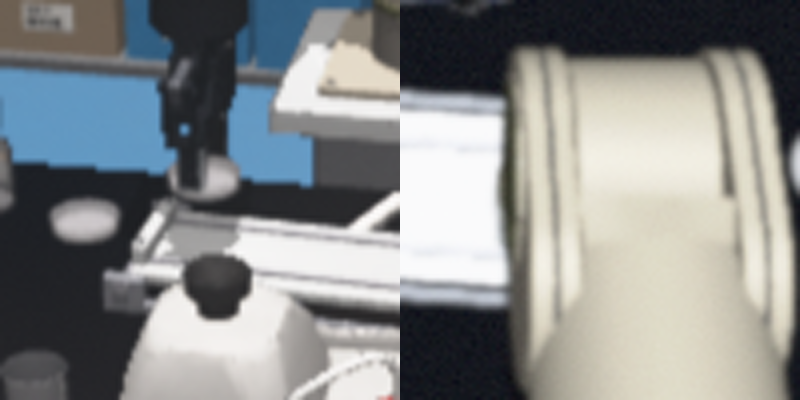

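The dish is held flat and centred: dish at scene (250,190), TCP projecting to (250,187). Lower and release.

>>> play_rows --plan '[0,0,0,0,0,0.035,0.6,0,0,0,0,0,0.047,0.6,0,0,0,0,0,0.0515,0.6,0,0,0,0,0,0.0525,0.6,0,0,0,0,0,0.0525,0.6,0,0,0,0,0,0.0525,0.75,0,0,0,0,0,0.0525,0.85,0,0,0,0,0,0.0525,0.85,0,0,0,0,0,0.03,0.9,0,0,0,0,0,-0.03,1,0,0,0,-0.06,0.03,-0.05,1,0,0,0,-0.2,0.03,-0.05,1,0,0,0,-0.2,0.03,-0.05,1,0,0,0,-0.2,0.03,-0.05,1,0,0,0,-0.2,0.03,-0.05,1]'

```text
clock: 31.98
position: [0.518, -0.3449, 0.15]
ee_rot: [0.728, 0.686, 0.0, -0.0]
ft_force: [-0.1, -0.2, 0.1]
grip_width: 1.001
grasp_force: 0.0
```

```bash
python3 - <<'E'
from h import *
im=shot("top","t9"); s=shot("scene","s9")
for d in dishes(im): print(*d)
cv2.imwrite("pics/c9.png",np.hstack([cv2.resize(s[180:255,210:310],None,fx=4,fy=4,interpolation=2),cv2.resize(im[200:275,265:365],None,fx=4,fy=4,interpolation=2)]))
go([.529,-.3475,.0205])
E
```

```text
[356.  264.   11.4] [ 0.44   -0.2603  0.014 ]
[388.1 230.9  11.3] [ 0.5284 -0.3472  0.014 ]
[192.  185.7  11.1] [0.6445 0.18   0.014 ]
[229.3 133.4  10. ] [0.7911 0.0827 0.014 ]
turn [ 0.  -0.1 -0.1] shift [-0.0053  0.0101  0.1299] rows 2.1 at [ 0.5191 -0.3418  0.1504]
```

View pics/c9.png

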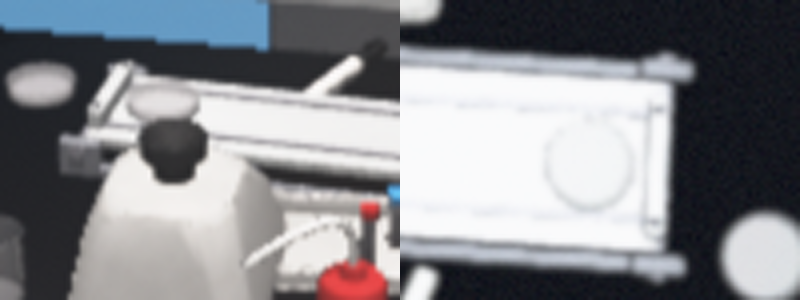

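Dish 1 is flat on the deck at crop (589,165), centred between the rails with a small gap to the fence. Next is the dish at (388,231).

>>> play_rows --plan '[0,0,0,-0.004,0.01,0.05,1,0,0,0,-0.004,0.01,0.1,1,0,0,0,-0.004,0.01,0.125,1,0,0,0,-0.004,0.01,0.13,1,0,0,0,-0.004,0.01,0.13,0.9,0,0,0,-0.004,0.01,0.13,0.6,0,0,0,-0.004,0.01,0.13,0.6,0,0,0,-0.004,0.01,0.13,0.6,0,0,0,-0.004,0.01,0.13,0.6,0,0,0,-0.004,0.01,0.13,0.6,0,0,0,-0.004,0.01,0.05,0.6,0,0,0,-0.004,0.01,0.05,0.6,0,0,0,-0.004,0.01,0.05,0.6]'

```text
clock: 33.7
position: [0.5292, -0.349, 0.1025]
ee_rot: [0.727, 0.687, 0.0, 0.002]
ft_force: [-0.1, -0.0, -1.8]
grip_width: 0.65
grasp_force: 26.6
```

```bash
sed -i 's/^DC=np.array(\[.507,-.013\])/DC=np.array([.507,-.0165])/' h.py; python3 - <<'E'
from h import *
go([*deck(0,-.0635),.1]); shot("scene","s10")
E
```

```text
turn [ 0.2  0.1 -0.2] shift [ 0.2672 -0.0409  0.0017] rows 4.3 at [ 0.5292 -0.349   0.1025]
```

>>> play_rows --plan '[0,0,0,0.267,-0.041,0,0.6,0,0,0,0.267,-0.041,0,0.6,0,0,0,0.267,-0.041,0,0.6,0,0,0,0.267,-0.041,0,0.6,0,0,0,0.267,-0.041,0,0.6,0,0,0,0.267,-0.041,0,0.6,0,0,0,0.267,-0.041,0.035,0.6,0,0,0,0.267,-0.041,0.047,0.6,0,0,0,0.267,-0.041,0.0515,0.6,0,0,0,0.267,-0.041,0.0525,0.6,0,0,0,0.267,-0.041,0.0525,0.6]'

```text
clock: 35.12
position: [0.5019, -0.081, 0.0489]
ee_rot: [0.727, 0.686, -0.001, -0.0]
ft_force: [-8.0, -1.6, 14.4]
grip_width: 0.647
grasp_force: 30.5
```

>>> play_rows --plan '[0,0,0,0,0,-0.001,0.6,0,0,0,0,0,-0.001,0.75,0,0,0,0,0,-0.001,0.85,0,0,0,0,0,-0.001,0.85,0,0,0,0,0,-0.03,0.9,0,0,0,0,0,-0.09,1,0,0,0,-0.06,-0.05,-0.1,1,0,0,0,-0.18,-0.05,-0.1,1,0,0,0,-0.18,-0.05,-0.1,1,0,0,0,-0.18,-0.05,-0.1,1,0,0,0,-0.18,-0.05,-0.1,1]'

```text
clock: 36.5
position: [0.4424, -0.2561, 0.1477]
ee_rot: [0.727, 0.686, 0.0, -0.0]
ft_force: [0.1, 0.3, 0.1]
grip_width: 1.001
grasp_force: 0.0
```

```bash
python3 - <<'E'
from h import *
im=shot("top","t11"); s=shot("scene","s11")
for d in dishes(im): print(*d)
cv2.imwrite("pics/c11.png",np.hstack([cv2.resize(s[180:255,210:310],None,fx=4,fy=4,interpolation=2),cv2.resize(im[200:275,245:345],None,fx=4,fy=4,interpolation=2)]))
go([.440,-.2605,.0205])
E
```

```text
[192.  185.7  11.1] [0.6445 0.18   0.014 ]
[229.3 133.4  10. ] [0.7911 0.0827 0.014 ]
turn [ 0.  -0.  -0.1] shift [-0.0061 -0.0026  0.1274] rows 2.0 at [ 0.4429 -0.2546  0.1479]
```

View pics/c11.png

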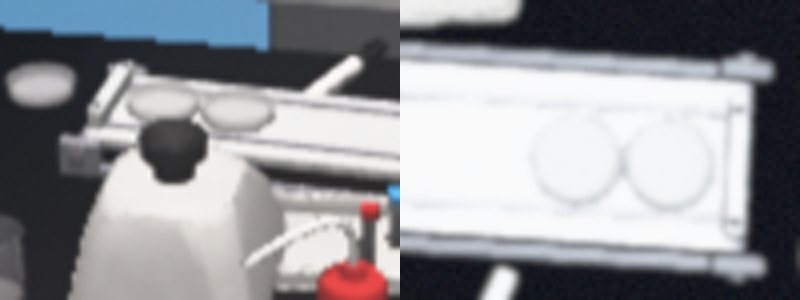

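Both dishes are flat on the deck, nearly touching. Next is the dish at (356,264), hidden by the arm in top but visible at scene (220,201).

```bash
python3 - <<'E'
from h import *
print(proj("scene",[.44,-.2605,.008]))
E
```

```text
(np.float64(220.62343277116236), np.float64(201.2814641531325))
```

>>> play_rows --plan '[0,0,0,-0.005,-0.0025,0.05,1,0,0,0,-0.005,-0.0025,0.1,1,0,0,0,-0.005,-0.0025,0.12,1,0,0,0,-0.005,-0.0025,0.127,1,0,0,0,-0.005,-0.0025,0.127,0.9,0,0,0,-0.005,-0.0025,0.127,0.6,0,0,0,-0.005,-0.0025,0.127,0.6,0,0,0,-0.005,-0.0025,0.127,0.6,0,0,0,-0.005,-0.0025,0.127,0.6,0,0,0,-0.005,-0.0025,0.127,0.6,0,0,0,-0.005,-0.0025,0.047,0.6,0,0,0,-0.005,-0.0025,0.047,0.6,0,0,0,-0.005,-0.0025,0.047,0.6]'

```text
clock: 38.22
position: [0.4404, -0.262, 0.1026]
ee_rot: [0.727, 0.687, -0.0, 0.002]
ft_force: [0.2, 0.0, -0.8]
grip_width: 0.654
grasp_force: 26.5
```

```bash
python3 - <<'E'
from h import *
go([*deck(0,.0025),.1])
E
```

```text
turn [ 0.2  0.2 -0.2] shift [0.2514 0.0524 0.0021] rows 4.1 at [ 0.4404 -0.262   0.1026]
```

>>> play_rows --plan '[0,0,0,0.252,0.052,0,0.6,0,0,0,0.252,0.052,0,0.6,0,0,0,0.252,0.052,0,0.6,0,0,0,0.252,0.052,0,0.6,0,0,0,0.252,0.052,0,0.6,0,0,0,0.252,0.052,0,0.6,0,0,0,0.252,0.052,0.035,0.6,0,0,0,0.252,0.052,0.046,0.6,0,0,0,0.252,0.052,0.05,0.6,0,0,0,0.252,0.052,0.0515,0.6,0,0,0,0.252,0.052,0.0515,0.6]'

```text
clock: 39.6
position: [0.5063, -0.0128, 0.0501]
ee_rot: [0.727, 0.687, 0.0, 0.001]
ft_force: [-0.4, 0.3, 0.0]
grip_width: 0.651
grasp_force: 26.8
```

>>> play_rows --plan '[0,0,0,0,0,0.001,0.6,0,0,0,0,0,0.0013,0.6,0,0,0,0,0,0.0013,0.75,0,0,0,0,0,0.0013,0.85,0,0,0,0,0,0.0013,0.85,0,0,0,0,0,-0.03,0.9,0,0,0,0,0,-0.09,1,0,0,0,0.06,0.06,-0.1,1,0,0,0,0.18,0.125,-0.1,1,0,0,0,0.18,0.125,-0.1,1,0,0,0,0.18,0.125,-0.1,1,0,0,0,0.18,0.125,-0.1,1,0,0,0,0.18,0.125,-0.1,1]'

```text
clock: 41.22
position: [0.6406, 0.1593, 0.149]
ee_rot: [0.727, 0.687, -0.0, 0.0]
ft_force: [0.1, -0.4, -0.1]
grip_width: 1.002
grasp_force: 0.0
```

```bash
python3 - <<'E'
from h import *
im=shot("top","t12"); s=shot("scene","s12")
for d in dishes(im): print(*d)
cv2.imwrite("pics/c12.png",np.vstack([cv2.resize(s[180:260,210:410],None,fx=4,fy=4,interpolation=2)[:300],cv2.resize(im[170:245,175:375],None,fx=4,fy=4,interpolation=2)[:300]]))
print(proj("scene",[.6445,.18,.0075]))
go([.6445,.18,.0205])
E
```

```text
[229.  133.   10.3] [0.7921 0.0836 0.014 ]
(np.float64(351.3478733934311), np.float64(246.1437122928229))
turn [ 0.   0.1 -0.3] shift [0.0219 0.0025 0.1289] rows 2.1 at [0.6408 0.1584 0.1494]
```

View pics/c12.png

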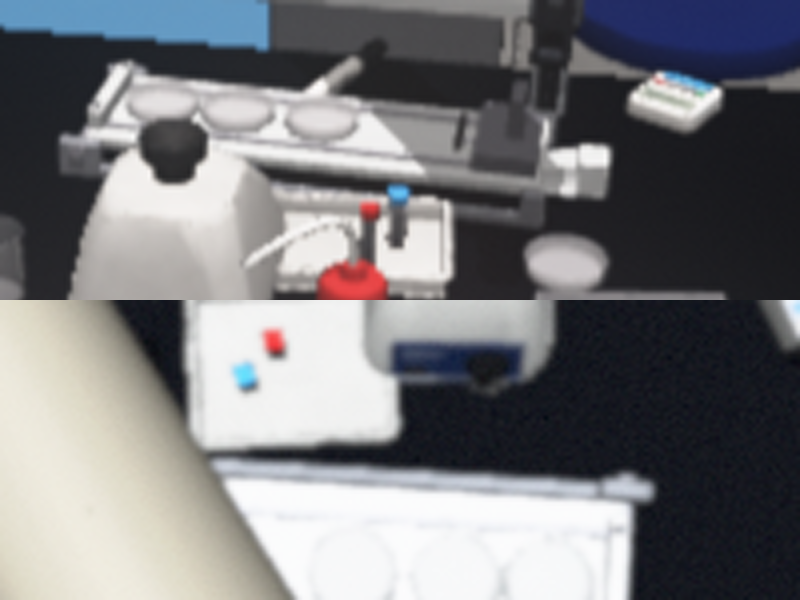

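Three dishes are in the row and the wedge is in place. The fourth dish is at scene (352,246), as predicted. Pick it.

>>> play_rows --plan '[0,0,0,0.022,0.003,0.05,1,0,0,0,0.022,0.003,0.1,1,0,0,0,0.022,0.003,0.122,1,0,0,0,0.022,0.003,0.129,1,0,0,0,0.022,0.003,0.129,0.9,0,0,0,0.022,0.003,0.129,0.6,0,0,0,0.022,0.003,0.129,0.6,0,0,0,0.022,0.003,0.129,0.6,0,0,0,0.022,0.003,0.129,0.6,0,0,0,0.022,0.003,0.129,0.6,0,0,0,0.022,0.003,0.049,0.6,0,0,0,0.022,0.003,0.049,0.6,0,0,0,0.022,0.003,0.049,0.6,0,0,0,0.022,0.003,0.049,0.6]'

```text
clock: 43.08
position: [0.6446, 0.1814, 0.0993]
ee_rot: [0.727, 0.687, -0.001, -0.0]
ft_force: [0.3, -0.3, -0.9]
grip_width: 0.648
grasp_force: 26.5
```

```bash
python3 - <<'E'
from h import *
go([*deck(0,.0665),.1]); print(status.get_obs()["grip_width"])
s=shot("scene","s13");im=shot("top","t13")
E
```

```text
turn [-0.1  0.  -0.2] shift [-0.1389 -0.1263 -0.0004] rows 3.0 at [0.6446 0.1814 0.0993]
0.648004425326015
```

>>> play_rows --plan '[0,0,0,-0.06,-0.055,-0.02,0.6,0,0,0,-0.139,-0.126,-0.02,0.6,0,0,0,-0.139,-0.126,-0.02,0.6,0,0,0,-0.139,-0.126,-0.02,0.6,0,0,0,-0.139,-0.126,0,0.6,0,0,0,-0.139,-0.126,0.035,0.6,0,0,0,-0.139,-0.126,0.046,0.6,0,0,0,-0.139,-0.126,0.05,0.6,0,0,0,-0.139,-0.126,0.052,0.6,0,0,0,-0.139,-0.126,0.0528,0.6,0,0,0,-0.139,-0.126,0.0528,0.6]'

```text
clock: 44.55
position: [0.5112, 0.0515, 0.0493]
ee_rot: [0.726, 0.687, -0.0, -0.0]
ft_force: [-12.0, 0.3, 20.4]
grip_width: 0.654
grasp_force: 31.0
```

>>> play_rows --plan '[0,0,0,0,0,-0.0012,0.6,0,0,0,0,0,-0.0012,0.75,0,0,0,0,0,-0.0012,0.85,0,0,0,0,0,-0.0012,0.85,0,0,0,0,0,-0.03,0.9,0,0,0,0,0,-0.09,0.9,0,0,0,0.06,0,-0.1,0.7,0,0,0,0.12,0,-0.1,0.7,0,0,0,0.18,0,-0.1,0.7,0,0,0,0.18,0,-0.1,0.7]'

```text
clock: 45.8
position: [0.5197, 0.2362, 0.1479]
ee_rot: [0.724, 0.69, 0.001, -0.001]
ft_force: [-0.1, -0.4, 0.3]
grip_width: 0.703
grasp_force: 0.0
```

```bash
python3 - <<'E'
from h import *
im=shot("top","t14"); s=shot("scene","s14")
cv2.imwrite("pics/c14.png",np.vstack([cv2.resize(s[180:255,210:410],None,fx=4,fy=4,interpolation=2)[:300],cv2.resize(im[200:275,175:375],None,fx=4,fy=4,interpolation=2)[:300]]))
go([.5155,.1400,.0635])
E
```

```text
turn [-0.   0.  -0.1] shift [-0.0908 -0.0007  0.0838] rows 2.0 at [0.5213 0.2306 0.1473]
```

View pics/c14.png

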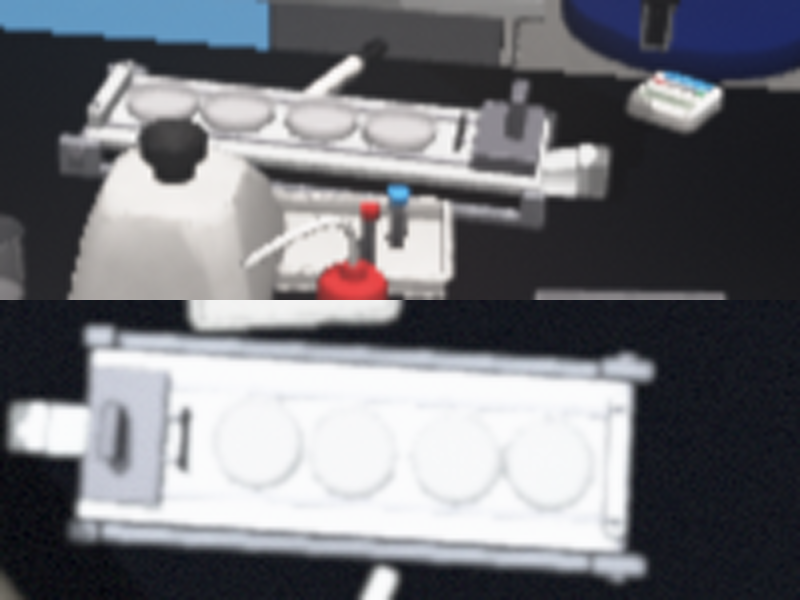

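All four dishes lie flat between the rails, in top crop at x = 258, 352, 455 and 549, with the jaw open at 108. Grip the tab and slide the jaw in.

>>> play_rows --plan '[0,0,0,-0.06,-0.0007,0,0.7,0,0,0,-0.091,-0.0007,0,0.7,0,0,0,-0.091,-0.0007,0,0.7,0,0,0,-0.091,-0.0007,0.05,0.7,0,0,0,-0.091,-0.0007,0.08,0.7,0,0,0,-0.091,-0.0007,0.083,0.7,0,0,0,-0.091,-0.0007,0.083,0.7,0,0,0,-0.091,-0.0007,0.083,0,0,0,0,-0.091,-0.0007,0.083,0,0,0,0,-0.091,-0.0007,0.083,0,0,0,0,-0.091,-0.0007,0.083,0]' --squeeze 60

```text
clock: 47.28
position: [0.5152, 0.1395, 0.0662]
ee_rot: [0.727, 0.687, -0.0, 0.0]
ft_force: [-10.0, -1.3, 14.5]
grip_width: 0.41
grasp_force: 58.5
```

>>> play_rows --plan '[0,0,0,-0.003,0,0,0,0,0,0,-0.006,0,0,0,0,0,0,-0.009,0,0,0,0,0,0,-0.012,0,0,0,0,0,0,-0.015,0,0,0,0,0,0,-0.018,0,0,0,0,0,0,-0.021,0,0,0,0,0,0,-0.024,0,0,0,0,0,0,-0.027,0,0,0,0,0,0,-0.03,0,0,0,0,0,0,-0.03,0,0,0]'

```text
clock: 48.65
position: [0.5137, 0.1111, 0.0662]
ee_rot: [0.726, 0.687, 0.001, -0.0]
ft_force: [-7.5, 4.6, 11.9]
grip_width: 0.408
grasp_force: 58.9
```

```bash
python3 - <<'E'
from h import *
im=shot("top","t15"); s=shot("scene","s15")
cv2.imwrite("pics/c15.png",np.vstack([cv2.resize(s[180:255,210:410],None,fx=4,fy=4,interpolation=2)[:300],cv2.resize(im[200:275,175:375],None,fx=4,fy=4,interpolation=2)[:300]]))
E
```

```text
(no output)
```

View pics/c15.png

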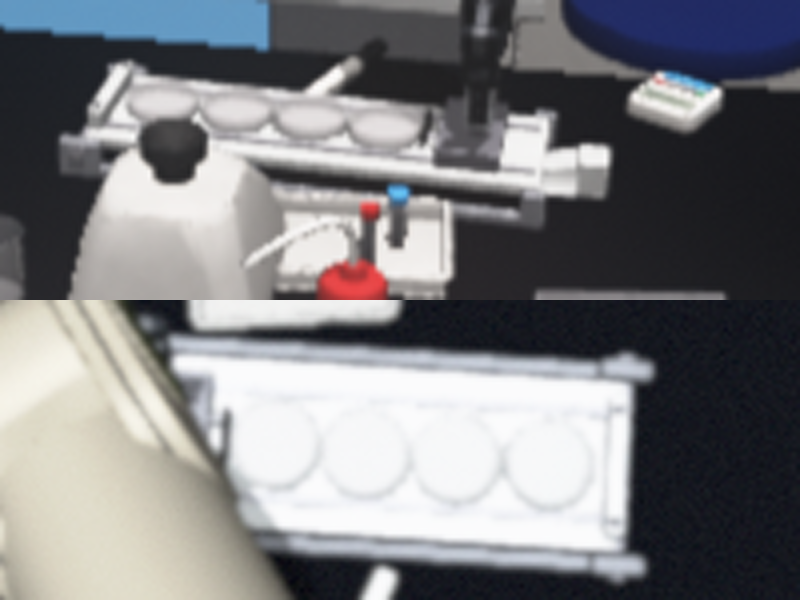

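The dishes now touch each other, with about 5 mm left to the fence. Continue with force readings.

>>> play_rows --plan '[0,0,0,-0.002,0,-0.001,0,0,0,0,-0.004,0,-0.001,0,0,0,0,-0.006,0,-0.001,0,0,0,0,-0.008,0,-0.001,0,0,0,0,-0.009,0,-0.001,0,0,0,0,-0.009,0,-0.001,0]'

```text
clock: 49.5
position: [0.5132, 0.1019, 0.0664]
ee_rot: [0.726, 0.687, 0.001, -0.0]
ft_force: [-3.9, 4.7, 0.3]
grip_width: 0.41
grasp_force: 60.4
```

>>> play_rows --plan '[0,0,0,-0.0015,0,0,0,0,0,0,-0.003,0,0,0,0,0,0,-0.003,0,0,0]'

```text
clock: 49.88
position: [0.513, 0.0989, 0.0665]
ee_rot: [0.726, 0.687, 0.001, -0.0]
ft_force: [-4.7, 5.8, 0.8]
grip_width: 0.41
grasp_force: 60.4
```

>>> play_rows --plan '[0,0,0,-0.001,0,0,0,0,0,0,-0.002,0,0,0,0,0,0,-0.002,0,0,0]'

```text
clock: 50.25
position: [0.5129, 0.0971, 0.0664]
ee_rot: [0.726, 0.687, 0.001, -0.001]
ft_force: [-3.8, 5.7, 0.3]
grip_width: 0.409
grasp_force: 60.4
```

>>> play_rows --plan '[0,0,0,-0.001,0,0,0,0,0,0,-0.001,0,0,0]'

```text
clock: 50.5
position: [0.5128, 0.0962, 0.0664]
ee_rot: [0.726, 0.687, 0.001, -0.001]
ft_force: [-2.9, 6.4, 0.2]
grip_width: 0.412
grasp_force: 60.4
```

>>> play_rows --plan '[0,0,0,-0.001,0,0,0,0,0,0,-0.001,0,0,0]'

```text
clock: 50.75
position: [0.5128, 0.0953, 0.0665]
ee_rot: [0.726, 0.687, 0.001, -0.001]
ft_force: [-3.1, 6.3, 0.8]
grip_width: 0.412
grasp_force: 60.4
```

```bash
python3 - <<'E'
from h import *
im=shot("top","t16"); s=shot("scene","s16")
cv2.imwrite("pics/c16.png",np.vstack([cv2.resize(s[180:230,225:345],None,fx=6.6,fy=6,interpolation=2),cv2.resize(im[210:260,220:340],None,fx=6.6,fy=6,interpolation=2)]))
E
```

```text
(no output)
```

View pics/c16.png

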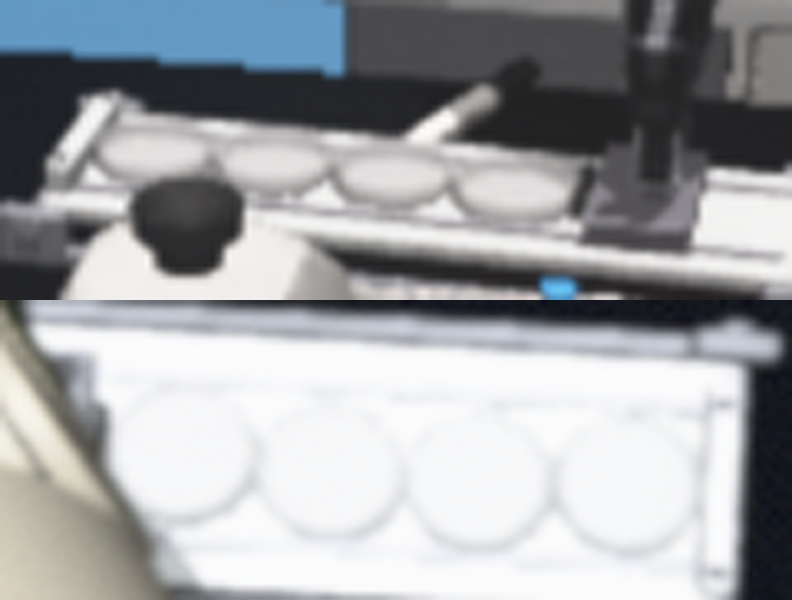

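>>> play_rows --plan '[0,0,0,-0.001,0,0,0,0,0,0,-0.001,0,0,0]'

```text
clock: 51.1
position: [0.5127, 0.0944, 0.0665]
ee_rot: [0.726, 0.687, 0.001, -0.001]
ft_force: [-3.6, 6.7, 0.8]
grip_width: 0.409
grasp_force: 60.4
```

>>> play_rows --plan '[0,0,0,-0.001,0,0,0,0,0,0,-0.001,0,0,0]'

```text
clock: 51.35
position: [0.5127, 0.0934, 0.0665]
ee_rot: [0.726, 0.687, 0.001, -0.001]
ft_force: [-3.7, 7.3, -0.4]
grip_width: 0.409
grasp_force: 60.3
```

>>> play_rows --plan '[0,0,0,-0.001,0,0,0,0,0,0,-0.001,0,0,0]'

```text
clock: 51.6
position: [0.5126, 0.0925, 0.0665]
ee_rot: [0.726, 0.687, 0.001, -0.001]
ft_force: [-2.4, 7.4, -0.0]
grip_width: 0.407
grasp_force: 60.3
```

>>> play_rows --plan '[0,0,0,-0.001,0,0,0,0,0,0,-0.001,0,0,0]'

```text
clock: 51.85
position: [0.5126, 0.0918, 0.0665]
ee_rot: [0.726, 0.688, 0.001, -0.001]
ft_force: [-2.7, 8.4, -0.8]
grip_width: 0.405
grasp_force: 60.3
```

>>> play_rows --plan '[0,0,0,-0.001,0,0,0,0,0,0,-0.001,0,0,0]'

```text
clock: 52.1
position: [0.5126, 0.0913, 0.0665]
ee_rot: [0.726, 0.688, 0.002, -0.001]
ft_force: [-3.3, 10.1, -1.1]
grip_width: 0.407
grasp_force: 60.1
```

Hard stop is at y ≈ 0.092, so half-pressed is y ≈ 0.097. Back off.

>>> play_rows --plan '[0,0,0,0.002,0,0,0,0,0,0,0.004,0,0,0,0,0,0,0.006,0,0,0,0,0,0,0.0075,0,0,0,0,0,0,0.0075,0,0,0]'

```text
clock: 52.72
position: [0.5128, 0.0952, 0.0663]
ee_rot: [0.727, 0.687, -0.001, 0.0]
ft_force: [-7.3, -2.1, 7.3]
grip_width: 0.409
grasp_force: 61.2
```

>>> play_rows --plan '[0,0,0,0.001,0,0,0,0,0,0,0.002,0,0,0,0,0,0,0.002,0,0,0]'

```text
clock: 53.1
position: [0.513, 0.097, 0.0663]
ee_rot: [0.727, 0.687, -0.001, 0.0]
ft_force: [-7.3, -3.6, 8.5]
grip_width: 0.408
grasp_force: 61.3
```

>>> play_rows --plan '[0,0,0,-0.001,0,-0.0005,0,0,0,0,-0.001,0,-0.0005,0.7,0,0,0,-0.001,0,-0.0005,0.7,0,0,0,-0.001,0,-0.0005,0.7,0,0,0,-0.001,0,-0.0005,0.7,0,0,0,-0.001,0,-0.05,0.7,0,0,0,-0.001,0,-0.1,0.7,0,0,0,0.06,0,-0.13,0.7,0,0,0,0.12,0,-0.13,0.7,0,0,0,0.18,0,-0.13,0.7,0,0,0,0.24,0,-0.13,0.7,0,0,0,0.24,0,-0.13,0.7]'

```text
clock: 54.6
position: [0.524, 0.3435, 0.1953]
ee_rot: [0.724, 0.69, 0.0, -0.002]
ft_force: [-0.4, 0.2, -0.5]
grip_width: 0.698
grasp_force: 0.0
```

```bash
python3 - <<'E'
from h import *
im=shot("top","t17"); s=shot("scene","s17")
cv2.imwrite("pics/c17.png",np.vstack([cv2.resize(s[180:230,230:370],None,fx=5.7,fy=6,interpolation=2),cv2.resize(im[210:260,180:340],None,fx=5,fy=6,interpolation=2)[:, :800] if 0 else cv2.resize(im[210:260,185:325],None,fx=5.7,fy=6,interpolation=2)]))
E
```

```text
(no output)
```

View pics/c17.png

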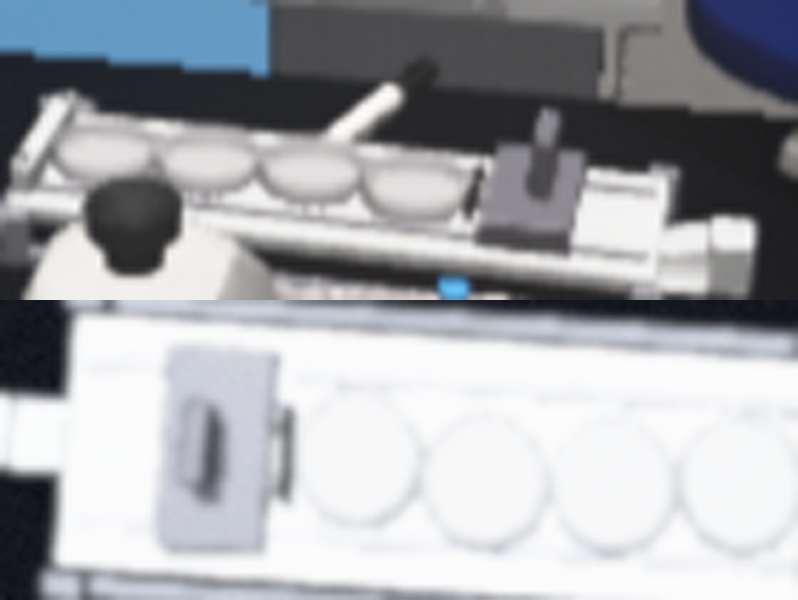

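The row is tight against the fence, the pad is about half in (gap 9 of 15 mm by pixels, mid-travel by force), the wedge is in place and the arm is clear.

```bash
python3 -c "
from workcell import manip
print(manip.hand_in())"
```

```text
the job is handed in; nothing more can be done
None
```

I levelled the deck with the wedge, set all four clear dishes in one row against the fence, pressed the jaw's pad about half-way in, and handed the job in at about 55 s; I did not re-measure the level after loading the dishes.

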